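Sheathe the wax scraper in its free slot

ROBOT

A 7-joint arm with a two-finger parallel gripper is mounted at the origin on the work surface. World frame = base frame: x ahead of the robot, y to its left, z up, the work surface at z = 0. Lengths are in m, angles in rad, forces in N, time in s.
With the tool pointing down it reaches from about 0.4 to 0.875 m from the base axis. Payload 19.3 kg.
Tool frame: the origin (TCP) lies at the very end of the fingers, on their centre line; the grasp point (between the pads) lies 19 mm behind it; z points along the fingers, x is the direction in which the jaws open and shut, and the axes are right-handed (so a half turn about z gives the same grasp; the last joint's range is limited). The gripper opens to 85 mm and grips with 20 to 120 N. Pads are 22 mm wide; open, the fingers measure 114 mm over their backs; the gripper's body (76 mm by 85 mm) begins 54 mm behind the grasp point. The pads swing forward as they close: fully open they stand 13 mm farther back than shut.
Start: joints at [-1.27, 0.521, -0.036, 1.599, 0.021, 1.021, -0.113], TCP at [0.226, 0.583, 0.231] pointing down, gripper open.
Joint ranges: [-2.91, 2.91], [-0.3, 2.13], [-1.5, 1.42], [0.17, 2.43], [-1.26, 4.41], [0.16, 1.93], [-2.52, 2.52]. Speed limits (rad/s): [1.89, 1.89, 2.39, 2.39, 3.01, 3.01, 3.01].

INTERFACE

Orientations are given as a rotation vector (axis times angle).
In Python, from plant import manip gives the robot as it stands. Calls block until the motion is done:
- manip.movep(position, orientation): joint-space move of the TCP to a pose.
- manip.line_to(position, feed=0.15, frame=None): straight line of the TCP; frame=None keeps the orientation; feed is the mean speed in m/s.
- manip.set_joints(angles): joint-space move.
- manip.open_gripper() and manip.grab(grasp_force=None): open the fingers fully, or close them until they stop; grasp_force is the grip in N (None keeps the last).
- manip.hold(seconds).
- manip.solve_ik(position, orientation): joint angles nearest the present ones, or None.
- manip.get_image(name): name is "side" or "top"; returns the picture (384x512x3 uint8, red, green, blue); there is no depth.
- manip.calibration(name): a dict with "fx", "fy", "cx", "cy" (pixels), "k1" (the pictures are not rectified: a ray, as slopes to the right and down, at radius r is drawn at 1 + k1 r^2 times it, then the intrinsics apply), "R" (3x3) and "t" (3): a world point X has camera coordinates R X + t. Camera axes: x right, y down, z forward; pixel columns grow to the right and rows downward; lengths in m; the calibration is good to about 2 mm. A picture is of the moment at which its call begins. calibration takes no time and is no camera call.
A pose or a line that the arm cannot do raises manip.PlanningError and nothing moves.
- manip.hand_in(): hands the job in, once; it reports no verdict.
Readings, each from a call of its own:
- manip.get_time(): time.
- manip.get_joints(): joint angles.
- manip.get_dq(): joint speeds.
- manip.get_tau(): joint torques, N m.
- manip.get_position(): TCP position.
- manip.get_eef_rot(): TCP orientation.
- manip.get_contact_force(): force on the tool from outside, world axes, zero at the start.
- manip.get_torque(): the same for the moment, N m.
- manip.get_finger_gap(): finger opening in m.
Only numpy, scipy, OpenCV 4.12 (cv2) and the standard library are available. Lean on these libraries where they do the work, as an engineer would, in place of code of your own. Each camera call takes 0.05 s, during which the arm holds its last target. There are 200 camera calls.

TASK

Put the wax scraper away: slide its blade edgewise into the sloping slotted block until the wooden handle's shoulder is fully home against the block, then let go. One of the two slots is clogged deep down with hard old wax, which cannot be seen: find the free one by feel, gently, without ramming the block or the wax in it. Leave the bowl, the bell and the shutter pins where they are.

Things in the scene. Friction and masses are not known exactly. Their poses are not given: they have to be found in the camera images.
- scraper: Wax scraper: dark iron blade 85 long, 44 wide, 4 thick; straight beech handle 115 long, 26 wide, 20 thick (mm); 0.12-0.25 kg. Origin on its axis at the shoulder (blade meets handle), mid-thickness. x to the blade tip (tip at +85, butt at -115), y across, z normal to the blade. Mass centre 20 mm ahead of the origin. Starts on the rest, origin 50 mm up. Either side may face up in the slot.
- rest: Fixed wooden rest, base 200 x 70 x 10 mm, with two cross battens along its y: x = -90 to -74 mm (top at 40 mm) under the handle's butt, x = 52 to 70 mm (top at 48 mm) under the blade. Between them the handle is free underneath for the fingers. Origin at the centre of its underside.
- block: Fixed fir block, 154 mm wide, two equal slots side by side, facing the robot, sloping 30 deg down into it. Origin on the table below the middle between the mouths (100 mm up, 80 mm apart); x level into the block, z up. Roof 22 mm over the slots' mid-plane. Slots 49 wide, 7.5 thick, 98 deep; roofless for the first 26 mm (open trough). One slot (either) holds wax from 45 mm on.
- slot_left (a point): Mouth of the left (+y) slot, in the middle of its width and thickness, at the block's front edge. x points into the slot (30 degrees below level), y across its width, z normal to it, up. A scraper that is home has its origin here and its axes along these.
- slot_right (a point): Mouth of the right (-y) slot; point and axes as for slot_left.
- bowl: Bystander: copper offering bowl, rim 124 mm across, 50 mm high, loose. Origin at the centre of its underside.
- bell: Bystander: bronze sanctuary bell, 92 mm across, 94 mm high, loose, standing mouth down. Origin at the centre of its underside.
- pin1: Bystander: square beech shutter pin, 120 x 22 x 22 mm, lying loose along its x. Origin at the centre of its underside.
- pin2: Bystander: a second shutter pin like pin1.
Mind the look-alikes: they are no part of the job. What is shaped like the scraper but blue or purple is not meant.

How it is judged:
At the end, for the whole second after the job is handed in: The scraper rests, released, in the free slot with its shoulder home: its origin within 4 mm of that slot's mouth point along the slot and normal to it and within 5 mm across, its x and z axes within 0.1 rad of the slot's (((x of scraper in the frame of slot_left between -0.004 and 0.004 m and y of scraper in the frame of slot_left between -0.005 and 0.005 m and z of scraper in the frame of slot_left between -0.004 and 0.004 m and angle between the x axis of scraper and the x axis of slot_left, either way round below 0.1 rad and angle between the z axis of scraper and the z axis of slot_left, either way round below 0.1 rad) or (x of scraper in the frame of slot_right between -0.004 and 0.004 m and y of scraper in the frame of slot_right between -0.005 and 0.005 m and z of scraper in the frame of slot_right between -0.004 and 0.004 m and angle between the x axis of scraper and the x axis of slot_right, either way round below 0.1 rad and angle between the z axis of scraper and the z axis of slot_right, either way round below 0.1 rad)) and linear speed of scraper below 0.02 m/s and angular speed of scraper below 0.2 rad/s); the robot touches nothing.
It fails at once if the block, or the wax in it, is rammed with over 60 N (contact force between block and anything else above 60 N).
It fails at once if a bystander is moved by more than 20 mm or tipped over (distance of any of bowl, bell, pin1, pin2 from where it was at the start of the episode above 0.02 m or angle between any of bowl, bell, pin1, pin2's own z axis and vertical above 0.5 rad).
It also fails if it takes over 48 s, if anything falls off the work surface, if the arm or the gripper's body presses on something with over 40 N, if the wrist force passes 120 N, or if a joint passes its speed limit or range.

## Working session

There is one attempt and no reset: what is moved stays moved. The work goes in short steps, each a Python script; the robot and the scene stay as the last script left them, time stands still between calls to the robot, and variables do not carry over. Pictures are saved under pics/ and viewed, about 8 in all and at most 12, crops included, and the job is handed in when it is done.

```bash
ls; mkdir -p pics; python3 - <<'E'
from plant import manip
import cv2,numpy as np
for n in("side","top"):
    im=manip.get_image(n); cv2.imwrite(f"pics/{n}0.png",im[:,:,::-1]); 
    c=manip.calibration(n); print(n,{k:np.round(v,4).tolist() for k,v in c.items()})
print(manip.get_time(),manip.get_position(),manip.get_eef_rot(),manip.get_contact_force())
E
```

```text
pics
side {'fx': 443.1918, 'fy': 443.1918, 'cx': 259.1748, 'cy': 190.0208, 'k1': -0.0596, 'R': [[0.971, 0.2382, -0.0214], [0.1459, -0.6611, -0.736], [-0.1894, 0.7115, -0.6767]], 't': [-0.4837, -0.0548, 1.7629]}
top {'fx': 407.6246, 'fy': 407.6246, 'cx': 253.4724, 'cy': 190.0816, 'k1': -0.052, 'R': [[0.0093, -0.9999, -0.0092], [-0.9951, -0.0083, -0.0981], [0.098, 0.0101, -0.9951]], 't': [-0.0645, 0.5318, 1.5035]}
0.1 [0.2264138  0.58223402 0.23079202] [ 2.59239038e+00  1.77344807e+00 -1.24503405e-03] [ 0.06911558  0.42852057 -0.09846739]
```

View pics/top0.png

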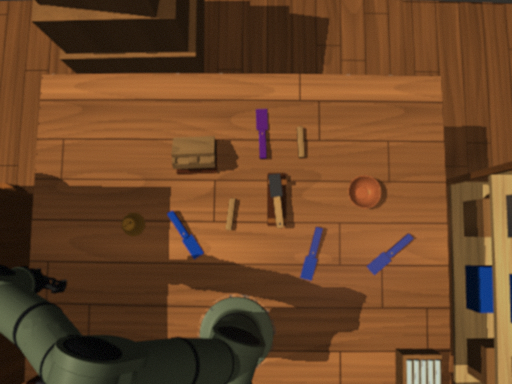

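View pics/side0.png

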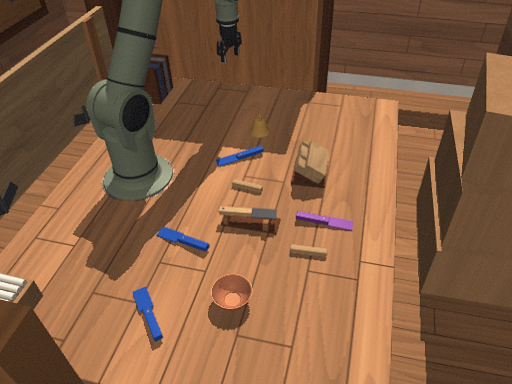

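The picture shows the scraper (dark blade, beech handle) on its rest at top (278,200) / side (248,213). The block is at top (194,153) / side (311,163), the bell at top (132,223) and the bowl at top (367,192).
Look-alikes in the top view are purple (262,133), blue (185,235), (313,253) and (391,253), plus the beech pins (231,213) and (301,142). I choose (278,200) and check it in a close crop.

```bash
cat > h.py <<'E'
import numpy as np, cv2
from plant import manip
def ray(n,uv):
    c=manip.calibration(n); K=np.array([[c["fx"],0,c["cx"]],[0,c["fy"],c["cy"]],[0,0,1]]); 
    p=cv2.undistortPoints(np.array([[uv]],float),K,np.array([c["k1"],0,0,0,0.]))[0,0]
    R=np.array(c["R"]);t=np.array(c["t"]); d=R.T@np.array([p[0],p[1],1]); return -R.T@t,d/np.linalg.norm(d)
def onz(n,uv,z):
    o,d=ray(n,uv); return o+d*(z-o[2])/d[2]
def tri(a,b):
    o1,d1=ray("top",a);o2,d2=ray("side",b)
    s=np.linalg.lstsq(np.c_[d1,-d2],o2-o1,rcond=None)[0]; p,q=o1+s[0]*d1,o2+s[1]*d2
    return (p+q)/2,np.linalg.norm(p-q)
def proj(n,X):
    c=manip.calibration(n);R=np.array(c["R"])
    K=np.array([[c["fx"],0,c["cx"]],[0,c["fy"],c["cy"]],[0,0,1]])
    return cv2.projectPoints(np.array(X,float).reshape(-1,3),cv2.Rodrigues(R)[0],np.array(c["t"]),K,np.array([c["k1"],0,0,0,0.]))[0][:,0]
def crop(im,x,y,w,h,s): return cv2.resize(im[y:y+h,x:x+w],None,fx=s,fy=s,interpolation=cv2.INTER_CUBIC)
E
python3 - <<'E'
from h import *
t=cv2.imread("pics/top0.png");s=cv2.imread("pics/side0.png")
a=np.hstack([crop(t,160,125,65,60,6),crop(t,250,165,50,70,5.143)[:360]])
b=np.hstack([crop(s,280,130,60,70,5),crop(s,210,190,80,56,5)[:280].copy() if 0 else cv2.copyMakeBorder(crop(s,210,190,80,56,5),0,70,0,0,cv2.BORDER_CONSTANT)])
cv2.imwrite("pics/ct.png",a);cv2.imwrite("pics/cs.png",b);print(a.shape,b.shape)
E
```

```text
(360, 647, 3) (350, 700, 3)
```

View pics/ct.png

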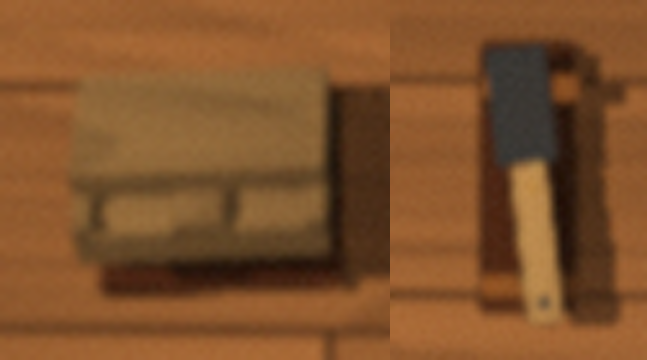

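View pics/cs.png

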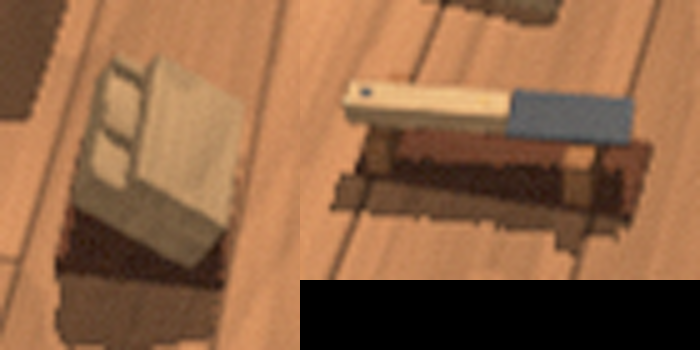

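The crops confirm the choice: an iron blade pointing +x and a beech handle with a hole at its butt, on the battened rest. The block shows two open troughs facing the robot, with the roof behind them. Next I measure both.

```bash
python3 - <<'E'
from h import *
t=cv2.imread("pics/top0.png");s=cv2.imread("pics/side0.png")
def comp(m,uv):
    n,l=cv2.connectedComponents(m.astype(np.uint8)); 
    return (l==l[uv[1],uv[0]])
for n,im,bs,hs in(("top",t,(275,182),(279,212)),("side",s,(264,213),(235,211))):
    b,g,r=[im[:,:,i].astype(int) for i in range(3)]
    bl=comp((abs(r-b)<22)&(r>35)&(r<110),bs); ha=comp((r>140)&(b>75)&(r-b<100),hs)
    for nm,m,z in(("blade",bl,.052),("handle",ha,.060)):
        c=cv2.findContours(m.astype(np.uint8),cv2.RETR_EXTERNAL,cv2.CHAIN_APPROX_NONE)[0]
        c=max(c,key=cv2.contourArea);R=cv2.minAreaRect(c);bx=cv2.boxPoints(R)
        print(n,nm,m.sum(),np.round(R[0],1),np.round(R[1],1),"ctr",onz(n,R[0],z).round(4)); 
        print(np.array([onz(n,p,z)[:2] for p in bx]).round(4).tolist(), bx.round(1).tolist())
f=lambda x,y:(160+(x+.5)/6-.5,125+(y+.5)/6-.5); g=lambda x,y:(280+(x+.5)/5-.5,130+(y+.5)/5-.5)
for nm,a,b in(("front-",(330,180),(130,180)),("front+",(73,180),(155,57)),("far-",(326,70),(230,222)),("far+",(80,73),(243,98))):
    print(nm,*tri(f(*a),g(*b)),onz("top",f(*a),.106),onz("side",g(*b),.106))
E
```

```text
top blade 248 [275.6 185.2] [22.3 12.1] ctr [ 0.5485 -0.1417  0.052 ]
[[0.588, -0.116], [0.5918, -0.1607], [0.5092, -0.1672], [0.5054, -0.1228]] [[268.70001220703125, 174.60000610351562], [280.79998779296875, 173.60000610351562], [282.5, 195.89999389648438], [270.3999938964844, 196.8000030517578]]
top handle 193887 [255.5 191.5] [383. 511.] ctr [ 0.5238 -0.0677  0.06  ]
[[1.2863, 0.9633], [1.2944, -1.0736], [-0.1618, -0.9947], [-0.1849, 0.8566]] [[0.0, 0.0], [511.0, 0.0], [511.0, 383.0], [0.0, 383.0]]
side blade 216 [263.3 213.3] [24.1  9.1] ctr [ 0.5483 -0.1408  0.052 ]
[[0.5113, -0.1671], [0.5025, -0.1241], [0.5859, -0.1141], [0.593, -0.1571]] [[250.89999389648438, 217.0], [251.60000610351562, 207.89999389648438], [275.6000061035156, 209.60000610351562], [274.8999938964844, 218.6999969482422]]
side handle 46 [230.5 208.7] [25.3  6.1] ctr [ 0.4346 -0.1513  0.06  ]
[[0.3947, -0.1717], [0.3868, -0.1428], [0.4749, -0.1307], [0.4815, -0.1597]] [[217.8000030517578, 211.0], [218.10000610351562, 204.89999389648438], [243.3000030517578, 206.39999389648438], [243.0, 212.5]]
front- [0.65395703 0.08114738 0.10362169] 0.004388712533937196 [0.65137522 0.08021585 0.106     ] [0.6563001  0.07943975 0.106     ]
front+ [0.65062281 0.23508411 0.10473901] 5.675586176800436e-05 [0.65041613 0.23482221 0.106     ] [0.65079307 0.23335306 0.106     ]
far- [0.729106   0.08857181 0.07052528] 0.004752675053216811 [0.71848855 0.08395253 0.106     ] [0.73393404 0.04802143 0.106     ]
far+ [0.72265204 0.23936422 0.07318739] 0.0016724772731514187 [0.71589055 0.23262531 0.106     ] [0.72464992 0.19544046 0.106     ]
```

```bash
cat >> h.py <<'E'
from scipy.spatial.transform import Rotation as Ro
def slotR(yaw): return (Ro.from_euler("z",yaw)*Ro.from_euler("y",np.pi/6)).as_matrix()
def tool(Rs,k):  # tool axes for scraper axes Rs: tool z=-z, tool x=+-y
    s=1 if k==0 else -1
    x=s*Rs[:,1]; z=-Rs[:,2]; return Ro.from_matrix(np.c_[x,np.cross(z,x),z]).as_rotvec()
E
python3 - <<'E'
from h import *
t=cv2.imread("pics/top0.png").astype(float)
g=cv2.GaussianBlur(t.mean(2),(0,0),.7)
for nm,lo,hi,z in(("rooffront",151,159,.106),("lip",161,171,.1)):
  for sg in(1,-1):
    P=[]
    for u in range(176,213):
        d=np.diff(g[lo:hi,u])*sg;i=int(d.argmax())
        if 0<i<len(d)-1:
            a,b,c=d[i-1:i+2];P.append((u,lo+i+.5+.5*(a-c)/(a-2*b+c),b))
    P=np.array(P); k=np.abs(P[:,1]-np.median(P[:,1]))<1.2; P=P[k]
    p=np.polyfit(P[:,0],P[:,1],1); A=onz("top",(176,np.polyval(p,176)),z);B=onz("top",(213,np.polyval(p,213)),z)
    print(nm,sg,len(P),P[:,2].mean().round(1),p.round(4),A.round(4),B.round(4),"yaw",np.arctan2(-(A-B)[0],(A-B)[1]))
for nm,u in(("left",range(168,178)),("right",range(209,222))):
    for v in(142,146,150,154): print(nm,v,g[v,list(u)].round().astype(int))
Rs=Ro.from_euler("z",.105).as_matrix()
for k in(0,1):
    q=manip.solve_ik([.475,-.149,.031],tool(Rs,k)); print(k,q)
    for y in(.117,.197):
        for d in(-.13,0):
            R=slotR(.03);pos=np.array([.618,y,.1])+R@[-.032+d,0,-.019]
            print(y,d,manip.solve_ik(pos,tool(R,k)))
E
```

```text
rooffront 1 22 8.5 [-2.730000e-02  1.617874e+02] [0.6418 0.2192 0.106 ] [0.6463 0.0858 0.106 ] yaw 0.033968141084316
rooffront -1 37 10.2 [-4.100000e-02  1.610554e+02] [0.6532 0.2195 0.106 ] [0.6596 0.0861 0.106 ] yaw 0.04761638463924585
lip 1 8 -0.3 [-7.560000e-02  1.791802e+02] [0.6104 0.2194 0.1   ] [0.6215 0.086  0.1   ] yaw 0.08300024308926418
lip -1 27 14.5 [-3.570000e-02  1.746169e+02] [0.6014 0.2192 0.1   ] [0.6071 0.0857 0.1   ] yaw 0.04296516565977199
left 142 [100 101 101 101 102 103 102 102 101 100]
left 146 [ 91  91  91  92  95  96  98  98  99 100]
left 150 [96 96 96 95 95 94 94 95 95 96]
left 154 [92 92 90 87 84 83 84 84 84 85]
right 142 [95 96 97 95 84 61 40 36 42 48 50 52 52]
right 146 [97 96 95 93 82 58 37 34 44 50 50 49 49]
right 150 [96 96 95 93 79 53 33 33 43 49 50 50 49]
right 154 [70 71 72 70 62 47 32 31 40 45 47 46 47]
0 [ 0.20651426  0.64918231 -0.02888735  2.06484741  0.04207277  0.42809815
  1.82101733]
0.117 -0.13 [-0.24025536  0.67475287 -0.05417013  1.63879724 -0.09839713  1.3377732
  1.35711477]
0.117 0 [-0.2062559   0.91651764 -0.06101139  1.31427953 -0.06461819  1.42369405
  1.37093058]
0.197 -0.13 [-0.33144571  0.70255147 -0.09510586  1.58055019 -0.13281351  1.35116787
  1.24284809]
0.197 0 [-0.29363233  0.94334209 -0.0893786   1.25297134 -0.09336281  1.44525671
  1.27149843]
1 [-0.04987076  0.68483886  0.31894193  2.07794035 -0.47538556  0.44822339
 -0.83091381]
0.117 -0.13 [-0.6848487   0.78796771  0.66308947  1.66463233 -0.46844233  1.41090692
 -1.37765594]
0.117 0 [-0.57111298  1.03042751  0.65541926  1.3401477  -0.55096912  1.506435
 -1.36585544]
0.197 -0.13 [-0.7781144   0.80779293  0.64133007  1.60739633 -0.52303656  1.44380369
 -1.49031278]
0.197 0 [-0.6502389   1.04800518  0.6356427   1.27938727 -0.59317044  1.53980423
 -1.47623101]
```

Block measured: yaw about 0.045, roof edge z 0.104 against 0.106 expected, width 0.154 as given. Its origin is about (0.6225, 0.1565). The scraper's shoulder is about (0.507, −0.1455) with yaw about 0.105. Now the grasp.

```bash
python3 - <<'E'
from h import *
Rs=Ro.from_euler("z",.105).as_matrix(); o=tool(Rs,0)
p=np.array([.507,-.1455,.031])+Rs@[-.032,0,0]
manip.movep(p+[0,0,.09],o); print(manip.get_time())
manip.line_to(p,feed=.15); f0=manip.get_contact_force()
manip.grab(40); print(manip.get_time(),manip.get_finger_gap(),f0,manip.get_contact_force())
manip.line_to(p+[0,0,.15],feed=.2); manip.hold(.2)
print(manip.get_time(),manip.get_finger_gap(),manip.get_contact_force(),manip.get_torque(),manip.get_position())
R=slotR(.045); M=np.array([.6243,.1165,.1])
q=M+R@[-.032-.11,0,-.019+.012]
manip.movep(q,tool(R,0)); manip.hold(.3)
print(manip.get_time(),manip.get_position()-q,manip.get_contact_force(),manip.get_torque())
t=manip.get_image("top")[:,:,::-1];s=manip.get_image("side")[:,:,::-1]
cv2.imwrite("pics/top1.png",t);cv2.imwrite("pics/side1.png",s)
a=crop(t,160,125,80,110,4.5);b=crop(s,260,125,80,110,4.5)
cv2.imwrite("pics/c1.png",np.hstack([a,b]))
E
```

```text
2.85
4.175 0.025215705013304005 [-0.06946376 -1.00060187  0.13949608] [-2.48459764  1.57085898  9.38561932]
5.275 0.025251495393728427 [ 0.28141601 -1.48791421 -2.29382751] [-0.03196226  0.02338806 -0.01427757] [ 0.47473012 -0.14881338  0.18006529]
6.6 [ 0.00016482 -0.00069876  0.00033077] [-0.4123765   0.4134101  -2.98302433] [ 0.0048999  -0.7038713   0.02125065]
```

View pics/c1.png

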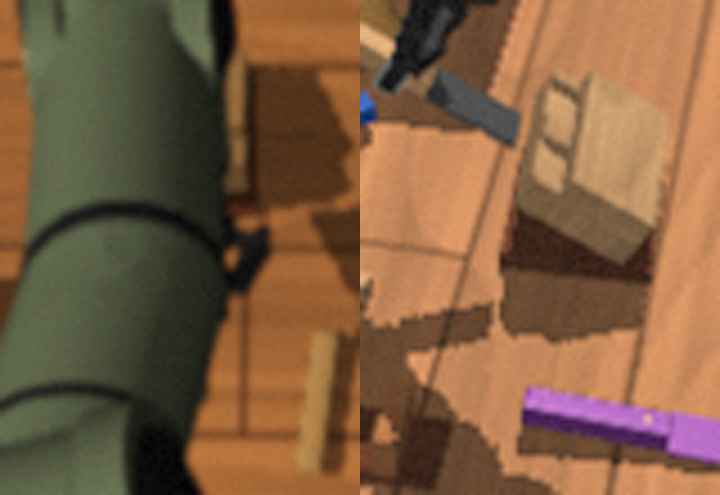

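The top view is hidden by the arm. The side view shows the blade, held and pitched, pointing at the near (right) slot, with its tip at crop (518,130). I compare that with the predicted projections.

```bash
python3 - <<'E'
from h import *
s=cv2.imread("pics/side1.png").astype(int); b,g,r=[s[:,:,i] for i in range(3)]
R=slotR(.045); M=np.array([.6243,.1165,.1]); Bo=np.array([.6225,.1565,.1])
p=manip.get_position();Rt=Ro.from_rotvec(manip.get_eef_rot()).as_matrix()
Rs=np.c_[-Rt[:,1]*0+np.cross(Rt[:,0],-Rt[:,2]),Rt[:,0],-Rt[:,2]]
o=p+Rs@[.032,0,.019]; print("slot coords of origin",(R.T@(o-M)).round(4))
c=[(0,22,2),(85,22,2),(85,-22,2),(0,-22,2),(85,-22,-2)]
P=proj("side",[o+Rs@(np.array(x)/1000) for x in c]); print("blade pred",P.round(1).tolist())
k=[(26,77,22),(26,-77,22),(0,-77,22),(0,-15.5,-3.75),(26,-15.5,-3.75),(0,-64.5,-3.75),(26,-64.5,-3.75)]
Q=proj("side",[Bo+R@(np.array(x)/1000) for x in k]); print("block pred",Q.round(1).tolist())
v=cv2.imread("pics/side1.png"); x0,y0,sc=270,125,10
v=crop(v,x0,y0,60,58,sc)
for pts,col in((P,(0,0,255)),(Q,(0,255,0))):
    for u in pts: cv2.circle(v,tuple(int(z) for z in ((u-[x0,y0]+.5)*sc-.5)),4,col,-1)
cv2.imwrite("pics/c2.png",v)
E
```

```text
slot coords of origin [-0.1101 -0.0004  0.0122]
blade pred [[276.5, 139.2], [295.8, 150.4], [294.2, 157.6], [274.5, 146.3], [293.6, 158.3]]
block pred [[311.1, 140.8], [306.5, 165.4], [300.6, 162.0], [299.0, 156.2], [304.7, 159.5], [297.3, 164.2], [303.2, 167.6]]
```

View pics/c2.png

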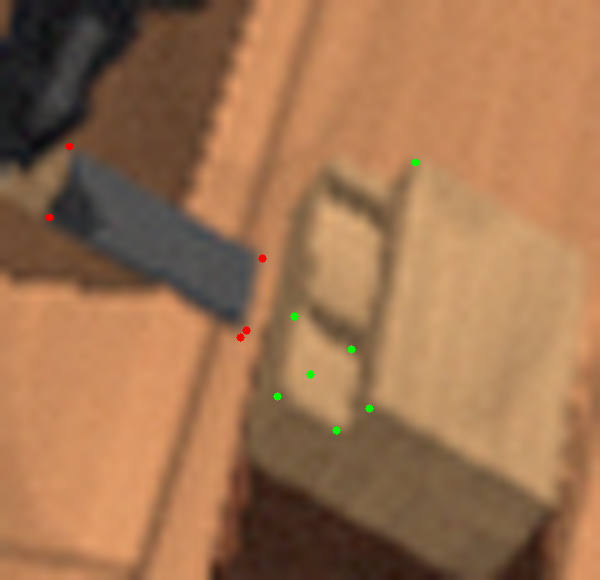

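The block's predicted corners fit to about 1 px. The blade tip shows about 0.7 px high, so 2–3 mm of uncertainty remains and contact has to settle it. I'll lower the blade into the open trough and feel for the floor and both side walls.

```bash
cat >> h.py <<'E'
R=slotR(.045); ORI=tool(R,0); MR=np.array([.6243,.1165,.1]); ML=np.array([.6207,.1965,.1])
def go(M,x,y,z,feed=.1):
    manip.line_to(M+R@(np.array([x-32,y,z-19])/1000),feed=feed,frame=ORI)
def F(): return R.T@manip.get_contact_force()
def feel(M,p,d,step,n,thr,feed=.03):
    """step along d (slot mm) until |dF.d|>thr; returns p, dF"""
    p=np.array(p,float);d=np.array(d,float);f0=F()
    for i in range(n):
        p=p+d*step; go(M,*p,feed=feed); f=F()-f0
        if -f@d>thr: break
    return p,f
E
python3 - <<'E'
from h import *
T=manip.get_time
go(MR,-72,0,12); manip.hold(.2); f0=F(); print(T(),f0.round(2))
p,f=feel(MR,(-72,0,12),(0,0,-1),1,18,4); print("floor",p,f.round(1),T(),(R.T@(manip.get_position()-MR)*1000).round(2))
E
```

```text
7.4333 [ 0.81 -0.95 -1.51]
floor [-72.   0.  -6.] [0.5 2.9 3.6] 11.9333 [-1.040e+02  1.000e-02 -2.504e+01]
```

```bash
python3 - <<'E'
from h import *
T=manip.get_time
go(MR,-72,0,-5,feed=.05); print(F().round(2))
a,f=feel(MR,(-72,0,-5),(0,-1,0),1,6,4); print("wall-",a,f.round(1),T())
go(MR,-72,0,-5,feed=.05); print(F().round(2))
b,f=feel(MR,(-72,0,-5),(0,1,0),1,6,4); print("wall+",b,f.round(1),T())
c=(a[1]+b[1])/2; go(MR,-72,c,-5,feed=.05); print(c,F().round(2),manip.get_torque(),T())
s=manip.get_image("side")[:,:,::-1];cv2.imwrite("pics/side2.png",s);cv2.imwrite("pics/c3.png",crop(s,265,120,65,60,9))
E
```

```text
[ 2.26  1.95 -0.46]
wall- [-72.  -2.  -5.] [-1.4  5.  -0.2] 12.6833
[-0.3   2.51  0.23]
wall+ [-72.   6.  -5.] [ 1.5 -5.5 -1.2] 14.4333
2.0 [ 1.21 -0.19 -1.74] [-0.05267644 -0.70098692  0.01780496] 14.6833
```

View pics/c3.png

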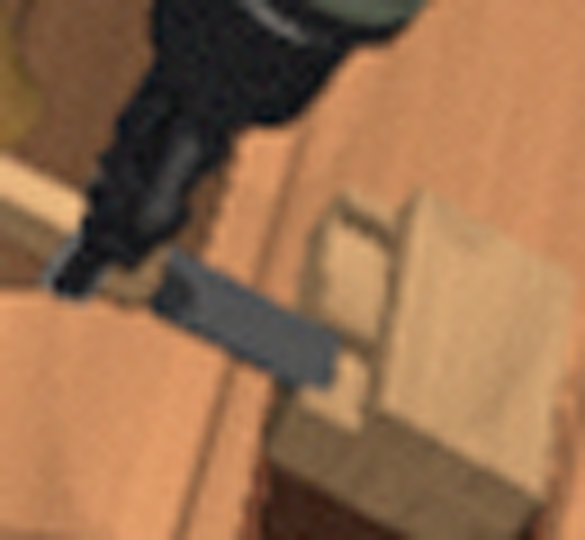

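Both side walls were felt (−2 and +6), so the blade is in the trough and the y centre is +2. The floor came 3.5 mm late, which agrees with the blade sitting about 0.03 rad nose-up in the fingers, as the picture shows. I'll pitch the tool down by that much, re-touch the floor, and then insert gently under force watch.

```bash
cat >> h.py <<'E'
PT=.03
def go(M,x,y,z,feed=.1):
    R2=R@Ro.from_euler("y",PT).as_matrix()
    manip.line_to(M+R@(np.array([x-32,y,z])/1000)+R2@[0,0,-.019],feed=feed,frame=tool(R2,0))
def insert(M,x,y,z,xend,step,thr,feed=.05):
    """advance with yz admittance; stop if axial push > thr"""
    f0=F(); log=[]
    while x<xend:
        x=min(x+step,xend); go(M,x,y,z,feed); f=F()-f0; log.append((round(x,1),round(y,1),round(z,1),*f.round(1)))
        if -f[0]>thr: break
        y+=np.clip(f[1]*.08,-.8,.8) if abs(f[1])>3 else 0
        z+=np.clip(f[2]*.08,-.8,.8) if abs(f[2])>3 else 0
    return x,y,z,log
E
python3 - <<'E'
from h import *
T=manip.get_time
go(MR,-72,2,2,.05); manip.hold(.1); print(F().round(2))
p,f=feel(MR,(-72,2,2),(0,0,-1),1,8,3.5); print("floor",p,f.round(1),T())
z=p[2]+1.9; go(MR,-72,2,z,.05); manip.hold(.1);print(F().round(2))
x,y,z,L=insert(MR,-72,2,z,-48,4,10); print(x,y,z,T(),*L,sep="\n")
E
```

```text
[ 0.8   0.02 -1.65]
floor [-72.   2.  -4.] [-0.1  0.6  4.1] 16.625
[ 1.92  0.01 -2.  ]
-48
2
-2.1
18.475
(-68, 2, np.float64(-2.1), np.float64(-0.4), np.float64(0.3), np.float64(0.5))
(-64, 2, np.float64(-2.1), np.float64(-0.5), np.float64(-0.7), np.float64(0.5))
(-60, 2, np.float64(-2.1), np.float64(-0.4), np.float64(-0.0), np.float64(0.5))
(-56, 2, np.float64(-2.1), np.float64(-1.2), np.float64(-0.4), np.float64(0.6))
(-52, 2, np.float64(-2.1), np.float64(-0.6), np.float64(-0.9), np.float64(-0.4))
(-48, 2, np.float64(-2.1), np.float64(-1.7), np.float64(0.1), np.float64(0.3))
```

The tip is 37 mm in and nothing is loading it. Next I feel past the 45 mm mark.

```bash
python3 - <<'E'
from h import *
T=manip.get_time
x,y,z,L=insert(MR,-48,2,-2.1,-28,1.5,7,.04); print(x,y,z,T()); print(np.array(L,float))
E
```

```text
-28 2 -2.1 21.975
[[-46.5   2.   -2.1   0.5   0.1   0.2]
 [-45.    2.   -2.1   0.9   0.2   0.1]
 [-43.5   2.   -2.1   0.6  -0.   -1. ]
 [-42.    2.   -2.1   0.3  -0.3   0.3]
 [-40.5   2.   -2.1   1.   -0.    0.3]
 [-39.    2.   -2.1   1.1  -0.6   0. ]
 [-37.5   2.   -2.1   0.4  -0.4  -0.4]
 [-36.    2.   -2.1   1.   -0.6  -0.4]
 [-34.5   2.   -2.1   1.5  -0.5   0.3]
 [-33.    2.   -2.1   2.1  -0.4  -0.9]
 [-31.5   2.   -2.1   1.6   0.1   0.1]
 [-30.    2.   -2.1   0.6  -0.9   0. ]
 [-28.5   2.   -2.1   0.3  -0.6  -0.1]
 [-28.    2.   -2.1   0.3  -0.6   1.4]]
```

There is no resistance with the tip at about 57 mm, so the right slot is the free one. I continue to the shoulder and finish in 1 mm steps.

```bash
python3 - <<'E'
from h import *
T=manip.get_time
x,y,z,L=insert(MR,-28,2,-2.1,-7,3.5,8,.06); print(np.array(L,float)); print(T())
if x>=-7:
    x,y,z,L=insert(MR,x,y,z,7,1,9,.03); print(x,y,z,T()); print(np.array(L,float))
s=manip.get_image("side")[:,:,::-1];cv2.imwrite("pics/side3.png",s);cv2.imwrite("pics/c4.png",crop(s,265,120,65,60,9))
E
```

```text
[[-24.5   2.   -2.1   0.4   0.2   0.8]
 [-21.    2.   -2.1   1.2   0.7   0. ]
 [-17.5   2.   -2.1   2.1  -0.3   1.8]
 [-14.    2.   -2.1   2.    1.    2.8]
 [-10.5   2.   -2.1   2.8   1.3   2.6]
 [ -7.    2.   -2.1   1.2   0.7   4.6]]
23.475
1.0 2 -1.732031921629643 25.475
[[ -6.    2.   -1.7  -1.2  -0.2  -2.8]
 [ -5.    2.   -1.7  -1.5   0.4  -1.4]
 [ -4.    2.   -1.7  -2.7  -1.2  -2.1]
 [ -3.    2.   -1.7  -2.1  -0.7  -1.5]
 [ -2.    2.   -1.7  -1.8  -0.4  -1.8]
 [ -1.    2.   -1.7  -2.6  -0.6  -1.3]
 [  0.    2.   -1.7  -6.7  -0.5   0.4]
 [  1.    2.   -1.7 -15.5   0.2   2.9]]
```

View pics/c4.png

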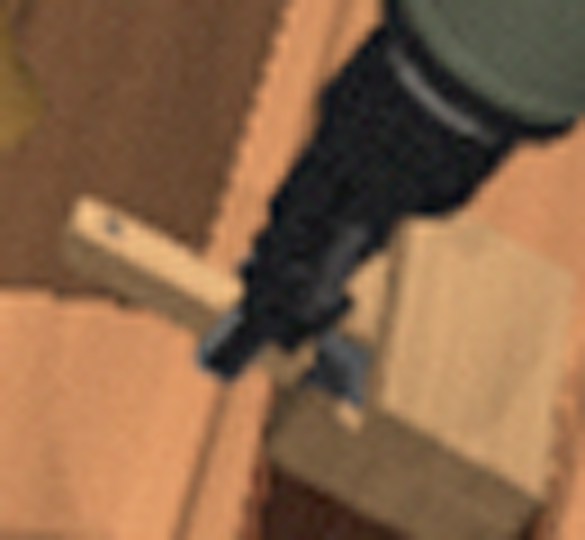

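The axial force rose sharply at nominal x = 0, and about 26 mm of blade is still in the open trough, so the shoulder is on the block. I release and back off.

```bash
python3 - <<'E'
from h import *
T=manip.get_time
manip.open_gripper(); print(T(),manip.get_finger_gap(),F().round(1))
go(MR,1,2,100,.12); manip.hold(.2); print(T(),F().round(1))
p=manip.get_position(); manip.movep([.42,-.2,.3],tool(Ro.from_euler("z",.0).as_matrix(),0)); manip.hold(.2)
s=manip.get_image("side")[:,:,::-1];t=manip.get_image("top")[:,:,::-1]
cv2.imwrite("pics/side4.png",s);cv2.imwrite("pics/top4.png",t)
v=crop(s,265,120,65,60,9)
c=[(0,22,2),(0,-22,2),(26,22,2),(26,-22,2),(0,13,10),(0,-13,10),(-115,13,10),(-115,-13,10),(-115,-13,-10),(0,-13,-10)]
o=MR+R@[0,.002,-.0017]
for u in proj("side",[o+R@(np.array(k)/1000) for k in c]): cv2.circle(v,tuple(int(z) for z in ((u-[265,120]+.5)*9-.5)),3,(0,0,255),-1)
w=crop(t,165,125,65,85,6.353)[:540]
cv2.imwrite("pics/c5.png",cv2.resize(np.hstack([v,w]),None,fx=.8,fy=.8)); print(T())
E
```

```text
26.1417 0.08515471581887654 [-0.6  1.   0.8]
27.3417 [-0.2 -0.7 -0.1]
29.1583
```

View pics/c5.png

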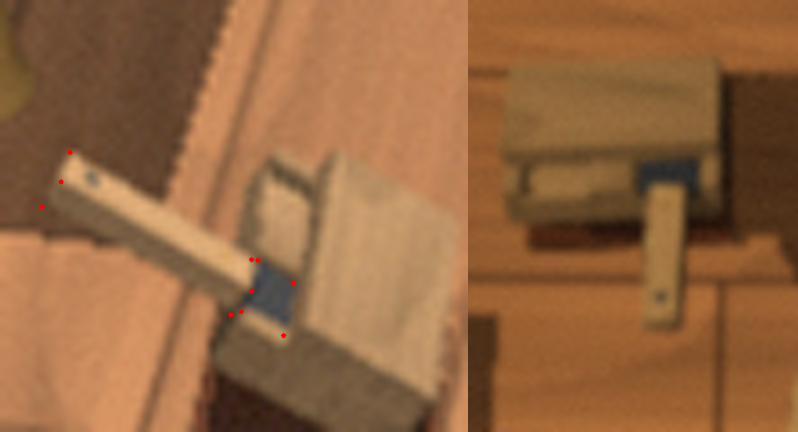

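```bash
python3 - <<'E'
from h import *
from scipy.ndimage import map_coordinates as mc
for n,dv in(("side",.6),("top",0)):
    im=cv2.imread(f"pics/{n}4.png").astype(float); q=im[:,:,2]-im[:,:,0]  # red-blue: small on iron
    xs=np.arange(-20,46,2.)
    P=[]
    for y in(-5,0,5):
        p=proj(n,[MR+R@(np.array([x,2+y,.3])/1000) for x in xs]); P.append(mc(q,[p[:,1]+dv,p[:,0]],order=1))
    P=np.mean(P,0)
    print(n,[(int(a),int(b)) for a,b in zip(xs,P)])
t0,t4=[cv2.imread(f"pics/top{i}.png").astype(int) for i in(0,4)]
for nm,(u,v) in dict(bowl=(367,192),bell=(132,223),pin1=(231,213),pin2=(301,142)).items():
    print(nm,abs(t0[v-20:v+20,u-20:u+20]-t4[v-20:v+20,u-20:u+20]).mean().round(1))
print(manip.get_contact_force(),manip.get_position())
E
```

```text
side [(-20, 70), (-18, 71), (-16, 71), (-14, 69), (-12, 68), (-10, 69), (-8, 70), (-6, 71), (-4, 71), (-2, 63), (0, 49), (2, 22), (4, 5), (6, 0), (8, 0), (10, 0), (12, 0), (14, 1), (16, 0), (18, 0), (20, 0), (22, 1), (24, 5), (26, 19), (28, 33), (30, 47), (32, 57), (34, 62), (36, 66), (38, 69), (40, 72), (42, 70), (44, 70)]
top [(-20, 97), (-18, 98), (-16, 98), (-14, 99), (-12, 100), (-10, 100), (-8, 101), (-6, 100), (-4, 99), (-2, 96), (0, 93), (2, 85), (4, 72), (6, 59), (8, 42), (10, 25), (12, 14), (14, 6), (16, 1), (18, 0), (20, 1), (22, 4), (24, 8), (26, 15), (28, 24), (30, 32), (32, 41), (34, 49), (36, 54), (38, 59), (40, 63), (42, 66), (44, 69)]
bowl 1.9
bell 2.0
pin1 2.4
pin2 2.1
[0.05269647 0.15668983 0.21344028] [ 0.42028477 -0.19978719  0.29975227]
```

Side view: 27 mm of blade is visible between shoulder and roof edge, against 26 mm when home. The bystander patches are unchanged and the robot is clear. Handing in.

```bash
python3 -c "
from plant import manip
manip.hand_in(); print(manip.get_time())"
```

```text
the job is handed in; nothing more can be done
the job is handed in; nothing more can be done
```

The scraper is in the right-hand (−y) slot, released, and by my checks its shoulder is home. I handed the job in after about 29 s; `hand_in` gave no verdict.

**How it went:** I took the scraper by its handle at 40 N and felt the trough floor and both side walls to centre the blade. It slid past the 45 mm wax depth with no more than about 2 N of resistance, so that slot is the free one. The left slot was never entered. At nominal x = 0 the push rose from 3 N to 7 N to 15.5 N over 2 mm. I took that as the shoulder stop, then opened the gripper and backed away.

**Last checks:**
- **Seating:** the side view shows about 27 mm of blade between shoulder and roof edge, against 26 mm when home.
- **Top view:** this is less certain. It reads about 25 mm raw, or about 29 mm once corrected for the handle's overhang, and is good to about 3 mm.
- **Bystanders:** the picture patches around the bowl, bell and both pins are unchanged.
- **Robot:** it stands clear, with contact force near zero.

**What disagreed:** the blade sat about 0.03 rad nose-up in the fingers, so I tilted the tool to correct it. The slot centre felt 2 mm to the +y side of the camera estimate, and I used the felt value. With the tilt corrected, the floor still came about 2 mm lower than expected.

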